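# Tare a dish on the laboratory balance without touching its panel

## Robot

A 7-joint arm with a two-finger parallel gripper is mounted at the origin on the work surface. World frame = base frame: x ahead of the robot, y to its left, z up, the work surface at z = 0. Lengths are in m, angles in rad, forces in N, time in s.
With the tool pointing down it reaches from about 0.4 to 0.85 m from the base axis. Payload 10.4 kg.
Tool frame: the origin (TCP) lies between the finger pads, 19 mm behind the fingertips; this is the grasp point; z points along the fingers, y is the line along which they close (so a half turn about z gives the same grasp; the last joint's range is limited). The gripper opens to 85 mm and grips with 20 to 120 N. Pads are 22 mm wide; open, the fingers measure 114 mm over their backs; the gripper's body (76 mm by 85 mm) begins 54 mm behind the grasp point. The pads swing forward as they close: fully open they stand 13 mm farther back than shut.
Start: joints at [-1.362, 0.332, -0.065, 1.46, 0.022, 1.35, -0.088], TCP at [0.144, 0.608, 0.25] pointing down, gripper open.
Joint ranges: [-2.6, 2.6], [-0.5, 2.12], [-1.47, 1.34], [0.16, 2.42], [-1.27, 4.41], [0.06, 2.06], [-2.6, 2.6]. Speed limits (rad/s): [2.22, 2.22, 2.79, 2.79, 3.14, 3.14, 3.14].

## Interface

Orientations are given as a unit quaternion [x, y, z, w].
In Python, from bench import robot gives the robot as it stands.
- The arm moves only by the tool servo_tool, never from a script. Its argument "steps" is a list of rows, each a list of 3 entries, a list of its own where there are three numbers: the shift along the tool's x, y, z in m, then the turn, a rotation vector about the tool's x, y, z in degrees, then the opening, from -1 (shut) to 1 (fully open). In form: [[[dx, dy, dz], [rx, ry, rz], fingers], ...]. A call has 1 to 8 rows; each row shifts and turns the commanded pose from where the row before left it, along the tool's axes as they then stand; what a row does not reach is not made up. A row lasts 1/10 s, in which the tool goes at most 50 mm and 8.59 degrees, less where a joint would pass 70% of its speed; a pose out of reach is approached as far as the arm can. A call with a gripper value outside its range is refused whole. The fingers move at their own pace and stop on an object; the grip force is fixed at half the most. Time passes only in rows, so rows that do not move let the fingers close. It gives the time, the measured TCP pose, the force, the opening and the grip force at its end, in the units of the state.
- robot.get_state(): the state, without advancing time (a new reading comes with each control period).
- robot.camera(name): name is "side" or "top" or "wrist"; returns a dict with "pixels" (400x640x3 uint8, red, green, blue), "vertical_fov" (degrees; the focal length in pixels is half the picture's height over the tangent of half this angle, whatever the lens; pixels are square), "cx", "cy" (the principal point, pixels), "world_from_camera" (4x4, takes a point from camera to world coordinates). Camera axes: x right, y up, looking along -z (the intrinsics and any distortion apply to the point x, -y, -z); pixel columns grow to the right and rows downward; lengths in m; the calibration is good to about 2 mm. The wrist camera is an equidistant fisheye: a pixel r from the principal point sees the ray r / f radians off the axis. A picture is of the moment at which its call begins. There is no depth.
- robot.finish_job(): hands the job in; it is judged then, once.
Trained networks look in the newest picture that a camera, given by its name, has taken for a name from the list of things; names that differ only in an ending like _2 or _b are one class to them, and where a whole thing is asked for, a point or a joint stands for the part that bears it (a point fixed in the world has none). Each returns a list of dicts, best first, with "confidence" (0 to 1); they miss things now and then, are a little off and sometimes report something else, mostly with a low value. They report only what shows in the picture. A call takes as long as a camera call.
- robot.recognise(camera, label): "extent" ([centre column, centre row, width, height] as shares, 0 to 1, of the picture: columns of its width, rows of its height, round what is visible of it).
- robot.trace(camera, label): "pixels" (400x640 bool, what is visible of it) and "extent" ([centre column, centre row, width, height] as shares, 0 to 1, of the picture: columns of its width, rows of its height, round what is visible of it).
The state is a dict: "clock": time; "qpos": joint angles; "joint_velocities": joint speeds; "effort": joint torques, N m; "position": TCP position; "orientation": TCP orientation; "contact_force": force on the tool from outside, world axes, zero at the start; "torque": the same for the moment, N m; "finger_gap": finger opening in m; "finger_force": force on a finger pad.
Only numpy, scipy, OpenCV 4.12 (cv2) and the standard library are available. Lean on these libraries where they do the work, as an engineer would, in place of code of your own. Each camera call takes 0.05 s, during which the arm holds its last target. There are 200 camera calls.

## Task

An empty Petri dish stands on the balance, ready to be tared. Gently push the sliding lid of the draught shield fully shut by its lip, then point straight down at the left-hand sensor eye beside the display (left as you face the display), keep the fingertips just above it for two seconds without touching anything, and draw the hand well away. Never touch the control panel or come near the right-hand eye, which starts the printer, and leave the dish and the things on the bench where they are.

Things in the scene. Friction and masses are not known exactly. Their poses are not given: they have to be found in the camera images.
- balance: White balance, fixed, 310 mm deep (x), 200 mm wide (y), yaw within 0.35 rad. Origin: centre of its underside. Its own -x is the front with the display, towards the robot; +y is the left as one faces the display. Behind the panel a glass draught shield: x -50 to 125 mm, y -88 to 88 mm, side guides 132 mm high; in it a pan, radius 55 mm, centre x = 38 mm, top 68 mm above the bench.
- panel: Grey control panel on the balance's front (part of it), 92 mm deep, 190 mm wide, sloping 8 degrees down to the front, top about 60 to 73 mm above the bench: display in the middle, white keys (not used), a round sensor eye at either end. Must not be touched. Origin: centre of its block, 104 mm in front of the balance's origin, 56 mm above the bench.
- lid (a joint): Slide of the shield's clear lid, m: 0 = fully shut, grows towards the balance's rear (its +x), up to 0.125. Starts 0.06 to 0.115 open, stays where left, slides at 1 to 2 N, firm stop at 0. The plate is 175 by 165 mm, upper face 130 mm above the bench; its grey front and rear edge bars are 1 mm higher.
- lid_lip (a point): Middle of the top edge of the lid's lip: an upright grey strip at the lid's front edge, 90 mm long across the balance, 5 mm thick, rising 14 mm above the plate to 144 mm above the bench. Moves with the lid; shut, it lies 44 mm in front of the balance's origin, y = 0. Push its rear face towards the front (balance's -x) to shut the lid.
- tare_eye (a point): Left-hand sensor eye (tares): black lens 18 mm across in a 26 mm metal ring, at the panel's +y end. Point: middle of its top, 73 mm above the bench, 92 mm in front of and 74 mm left of the balance's origin; axes as the balance's. It senses fingertips from close above up to about 50 mm above it, held for 2 s; then the hand withdraws at least 100 mm.
- print_eye (a point): The right-hand sensor eye, the same shape at the -y end of the panel, 148 mm from the left one. It starts the printer if the tool point comes within 50 mm of it.
- dish: Loose empty clear Petri dish, 90 mm across, 14 mm high, on the pan inside the shield. Origin: centre of its underside.
- jar: Loose amber reagent jar, 60 mm across, 110 mm high, standing beside the balance. Origin: centre of its underside.
- beaker: Loose glass beaker, 68 mm across, 90 mm high, standing beside the balance. Origin: centre of its underside.
- culture: Loose closed culture dish, 92 mm across, 17 mm high, lying beside the balance. Origin: centre of its underside.

How it is judged:
On the way, in this order (a step that is already met when the one before it is completed fails the run):
1. the lid of the draught shield is fully shut (value of joint lid below 0.004 m), for 0.2 s.
2. with the lid shut, the tool point dwells 1.8 s over the left-hand eye (within 18 mm sideways, 20 to 72 mm above), pointing down and touching nothing (value of joint lid below 0.004 m and horizontal distance between the grasp point and tare_eye below 0.018 m and z of the grasp point in the frame of tare_eye between 0.02 and 0.072 m and angle between the grasp point's own z axis and vertical above 2.54 rad and contact force between each of the fingers, the arm and anything else below 0.2 N), for 1.8 s.
At the end, for the whole second after the job is handed in: The lid is shut to within 4 mm, the tool point has been drawn at least 100 mm away from the left-hand eye, the Petri dish is at rest on the pan within 5 mm of its start, and jar, beaker and culture dish are within 10 mm of theirs (value of joint lid below 0.004 m and distance between the grasp point and tare_eye above 0.1 m and distance of dish from where it was at the start of the episode below 0.005 m and linear speed of dish below 0.02 m/s and distance of each of jar, beaker, culture from where it was at the start of the episode below 0.01 m); the robot touches nothing.
It fails at once if the control panel is touched (contact force between any of the fingers, the arm and panel above 0.5 N).
It fails at once if the tool point comes within 50 mm of the right-hand eye and starts the printer (distance between the grasp point and print_eye below 0.05 m).
It fails at once if the balance is handled roughly: pushed harder than 30 N, or the lid slammed faster than 0.4 m/s (contact force between any of the fingers, the arm and balance above 30 N or velocity of joint lid below -0.4 m/s).
It fails at once if the Petri dish is touched, lifted or moved (contact force between the fingers and dish above 0.3 N or distance of dish from where it was at the start of the episode above 0.006 m).
It fails at once if the jar, the beaker or the culture dish is lifted or moved (distance of any of jar, beaker, culture from where it was at the start of the episode above 0.012 m).
It also fails if it takes over 48 s, if anything falls off the work surface, if the arm or the gripper's body presses on something with over 40 N, if the wrist force passes 120 N, or if a joint passes its speed limit or range.

## Working session

There is one attempt and no reset: what is moved stays moved. The work goes in short steps, Python scripts to look and compute and a tool call to move; the robot and the scene stay as the last step left them, time stands still between calls to the robot, and variables do not carry over. Pictures are saved under pics/ and viewed, at most 10 in all, crops included, and the job is handed in when it is done.

Besides the shell and the picture viewer there is one more tool, called after "Emit:" as a command line: name --argument value ..., lists and objects as JSON in quotes. servo_tool: Moves the arm, as the interface text tells. Its arguments: {"type":"object","properties":{"steps":{"type":"array","items":{"type":"array"}}},"required":["steps"]}

```bash
mkdir -p pics; cat > h.py <<'E'
import numpy as np, cv2
from bench import robot
def f(c): return 200/np.tan(np.radians(c["vertical_fov"])/2)
def px2w(c,u,v,z):
    T=np.array(c["world_from_camera"]); k=f(c)
    d=T[:3,:3]@np.array([(u-c["cx"])/k,-(v-c["cy"])/k,-1]); o=T[:3,3]
    return o+d*(z-o[2])/d[2]
def w2px(c,p):
    T=np.array(c["world_from_camera"]); q=T[:3,:3].T@(np.array(p)-T[:3,3]); k=f(c)
    return np.array([c["cx"]-k*q[0]/q[2], c["cy"]+k*q[1]/q[2]])
E
python3 - <<'E'
from h import *
s=robot.get_state(); print(s["clock"],s["position"],s["orientation"])
for n in ["top","side"]:
    c=robot.camera(n); cv2.imwrite(f"pics/{n}0.png",c["pixels"][:,:,::-1])
    print(n,np.round(c["world_from_camera"],3).tolist(),c["vertical_fov"],c["cx"],c["cy"])
    for l,z in [("balance",.1),("panel",.066),("lid_lip",.144),("tare_eye",.073),("print_eye",.073),("dish",.075),("jar",.11),("beaker",.09),("culture",.017)]:
        for r in robot.recognise(n,l)[:2]:
            e=np.array(r["extent"])*[640,400,640,400]
            print(l,round(r["confidence"],2),e.round(1),px2w(c,e[0],e[1],z).round(3))
E
```

```text
0.0 [0.14347389 0.607953   0.24921389] [ 1.15606251e-01  9.93294871e-01 -7.00323774e-04 -6.25081289e-05]
top [[0.02, 0.998, -0.055, 0.579], [-1.0, 0.021, 0.017, 0.063], [0.018, 0.054, 0.998, 1.065], [0.0, 0.0, 0.0, 1.0]] 54.80802884443823 317.67410158340994 197.2997665993654
balance 0.95 [355.1 214.2 107.9 149.8] [ 0.591 -0.048  0.1  ]
balance 0.68 [366.4 181.6  86.   83.1] [ 0.674 -0.075  0.1  ]
panel 0.8 [343.2 261.9  77.8  54. ] [ 0.468 -0.023  0.066]
panel 0.68 [423.1 230.   34.6  32.8] [ 0.554 -0.229  0.066]
lid_lip 0.87 [367.1 184.   83.8  82.9] [ 0.664 -0.071  0.144]
tare_eye 0.87 [353.2 213.2 105.3 147.4] [ 0.594 -0.046  0.073]
print_eye 0.74 [353.5 213.7 105.3 150.2] [ 0.593 -0.047  0.073]
dish 0.73 [423.  230.1  31.3  33.6] [ 0.554 -0.226  0.075]
dish 0.56 [353.5 218.3  18.1  10.4] [ 0.581 -0.047  0.075]
jar 0.94 [292.2 169.3  18.8  27. ] [0.7   0.111 0.11 ]
jar 0.45 [355.1 213.4 103.7 147.8] [ 0.593 -0.047  0.11 ]
beaker 0.81 [275.8 236.2  22.5  25. ] [0.532 0.15  0.09 ]
culture 0.75 [426.3 229.8  32.2  37.6] [ 0.554 -0.252  0.017]
side [[-0.82, 0.402, -0.409, 0.247], [-0.573, -0.597, 0.562, 0.541], [-0.018, 0.694, 0.72, 0.749], [0.0, 0.0, 0.0, 1.0]] 53.832606154576354 314.9977396432005 202.09755417398068
balance 0.95 [350.4 203.4 151.2 142.4] [ 0.546 -0.007  0.1  ]
panel 0.66 [380.5 228.4  82.6  68.4] [ 0.465 -0.007  0.066]
lid_lip 0.93 [323.3 163.   99.7  67.3] [ 0.647 -0.047  0.144]
tare_eye 0.91 [350.7 205.  150.9 145.2] [ 0.555 -0.026  0.073]
print_eye 0.97 [349.8 200.8 148.5 145.8] [ 0.564 -0.036  0.073]
dish 0.73 [340.9 190.6  40.7  21.8] [ 0.599 -0.052  0.075]
jar 0.92 [262.2 219.4  30.8  47.7] [0.675 0.149 0.11 ]
beaker 0.63 [315.3 267.1  32.6  50.4] [0.517 0.175 0.09 ]
beaker 0.61 [349.1 203.  153.5 141.3] [ 0.554 -0.015  0.09 ]
culture 0.67 [393.8 174.4  33.6  27.7] [ 0.543 -0.239  0.017]
culture 0.56 [350.2 203.8 152.8 145.3] [ 0.584 -0.076  0.017]
```

```bash
python3 - <<'E'
import cv2
a=cv2.imread("pics/top0.png")[125:300,250:450]; cv2.imwrite("pics/top0c.png",cv2.resize(a,None,fx=3.4,fy=3.4,interpolation=cv2.INTER_CUBIC))
a=cv2.imread("pics/side0.png")[115:305,240:440]; cv2.imwrite("pics/side0c.png",cv2.resize(a,None,fx=3,fy=3,interpolation=cv2.INTER_CUBIC))
E
```

```text
(no output)
```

View pics/top0c.png

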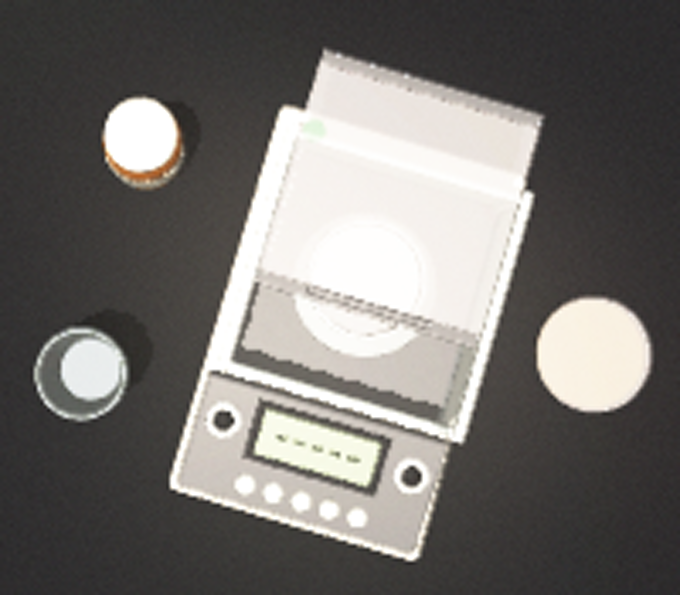

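View pics/side0c.png

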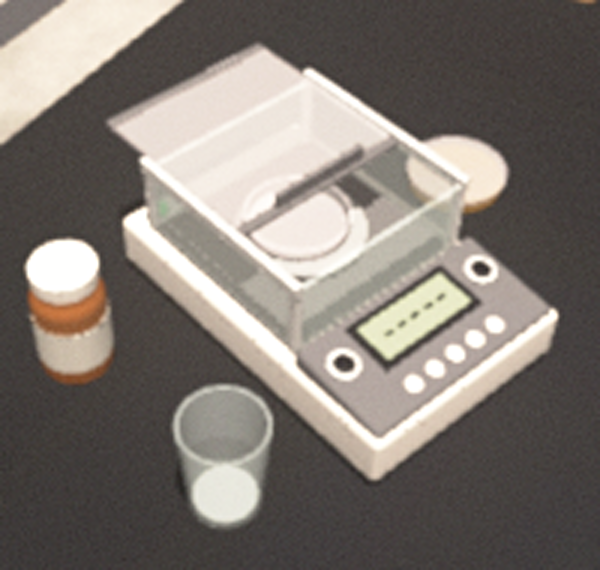

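The top crop shows the balance turned clockwise. The eyes are at about (223,420) left and (412,477) right, and the lid's front bar runs from (255,278) to (477,335). The side crop shows the eyes at (344,362) and (481,268), with the jar and beaker on the balance's left and the culture dish on its right.

```bash
cat >> h.py <<'E'
def bal(p,q): # balance->world
    x,y,t=p[:3]; c,s=np.cos(t),np.sin(t)
    return np.array([x+c*q[0]-s*q[1], y+s*q[0]+c*q[1], q[2]])
E
python3 - <<'E'
from h import *
from scipy.optimize import least_squares
ct,cs=robot.camera("top"),robot.camera("side")
T=lambda u,v:np.array([250+u/3.4,125+v/3.4]); S=lambda u,v:np.array([240+u/3,115+v/3])
obs=[(ct,T(223,420),(-.092,.074,.073),0),(ct,T(412,477),(-.092,-.074,.073),0),
(cs,S(344,362),(-.092,.074,.073),0),(cs,S(481,268),(-.092,-.074,.073),0),
(ct,T(325,50),(.125,.0825,.131),1),(ct,T(543,117),(.125,-.0825,.131),1),(cs,S(108,124),(.125,.0825,.131),1)]
r=lambda p:np.concatenate([w2px(c,bal(p,(q[0]+l*p[3],q[1],q[2])))-o for c,o,q,l in obs])
s=least_squares(r,[.58,-.05,-.25,.08]);p=s.x
print(p,s.fun.round(1))
print("eye",bal(p,(-.092,.074,.073)),px2w(ct,*T(223,420),.073),px2w(cs,*S(344,362),.073),"eyeR",bal(p,(-.092,-.074,.073)))
print("lip",bal(p,(-.044+p[3],0,.144)), w2px(ct,bal(p,(-.044+p[3],0,.144))), (w2px(ct,bal(p,(-.044+p[3],0,.144)))-[250,125])*3.4,(w2px(cs,bal(p,(-.044+p[3],0,.144)))-[240,115])*3)
st=robot.get_state(); 
from scipy.spatial.transform import Rotation as R
print(R.from_quat(st["orientation"]).as_matrix().round(3))
E
```

```text
[ 0.56916529 -0.04733567 -0.27146477  0.06165406] [ 0.1  0.6 -0.1  0.5 -0.3 -0.3 -0.4 -0.5 -0.3  0.6  0.1  0.3 -0.8 -1. ]
eye [0.50037697 0.04862353 0.073     ] [0.50190585 0.04882604 0.073     ] [0.49939193 0.04880934 0.073     ] eyeR [ 0.46069183 -0.09395658  0.073     ]
lip [ 0.58617284 -0.05206948  0.144     ] [358.86234981 216.18710385] [370.13198936 310.03615308] [319.54754233 169.27602956]
[[-0.973  0.23   0.   ]
 [ 0.23   0.973  0.   ]
 [ 0.     0.    -1.   ]]
```

Emit:
servo_tool --steps '[[[-0.03,-0.027,0],[0,0,0.3],-1],[[-0.03,-0.027,0],[0,0,0.3],-1],[[-0.03,-0.027,0],[0,0,0.3],-1],[[-0.03,-0.027,0],[0,0,0.3],-1],[[-0.03,-0.027,0],[0,0,0.3],-1],[[-0.03,-0.027,0],[0,0,0.3],-1],[[-0.03,-0.027,0],[0,0,0.3],-1],[[-0.03,-0.027,0],[0,0,0.2],-1]]'

```text
clock: 1.9
position: [0.3233, 0.3382, 0.2503]
orientation: [0.136, 0.991, 0.0, 0.0]
contact_force: [0.3, 1.0, -0.2]
finger_gap: 0.0001
finger_force: 0.0
```

Emit:
servo_tool --steps '[[[-0.03,-0.027,0],[0,0,0],-1],[[-0.03,-0.027,0],[0,0,0],-1],[[-0.03,-0.027,0],[0,0,0],-1],[[-0.03,-0.027,0],[0,0,0],-1],[[-0.03,-0.027,0],[0,0,0],-1],[[-0.03,-0.027,0],[0,0,0],-1],[[0,0,0],[0,0,0],-1],[[0,0,0],[0,0,0],-1]]'

```text
clock: 2.7
position: [0.4527, 0.1347, 0.2501]
orientation: [0.136, 0.991, 0.0, 0.0]
contact_force: [-0.3, 0.8, 1.1]
finger_gap: -0.0004
finger_force: 0.0
```

Emit:
servo_tool --steps '[[[-0.03,-0.0205,0],[0,0,0],-1],[[-0.03,-0.0205,0],[0,0,0],-1],[[-0.03,-0.0205,0],[0,0,0],-1],[[-0.03,-0.0205,0],[0,0,0],-1],[[-0.03,-0.0205,0],[0,0,0],-1],[[-0.03,-0.0205,0],[0,0,0],-1],[[-0.03,-0.0205,0],[0,0,0],-1],[[0,0,0],[0,0,0],-1]]'

```text
clock: 3.5
position: [0.6175, -0.062, 0.2491]
orientation: [0.137, 0.991, -0.001, -0.0]
contact_force: [-0.4, -0.1, 0.3]
finger_gap: 0.0001
finger_force: 0.0
```

```bash
python3 - <<'E'
from h import *
p=[.56917,-.04734,-.27146]
print(robot.get_state()["position"])
c=robot.camera("wrist"); cv2.imwrite("pics/w1.png",c["pixels"][:,:,::-1])
c=robot.camera("top");a=c["pixels"][125:300,250:450,::-1]; cv2.imwrite("pics/t1.png",cv2.resize(a,None,fx=3.4,fy=3.4,interpolation=cv2.INTER_CUBIC))
E
```

```text
[ 0.617466   -0.06204694  0.24909142]
```

View pics/w1.png

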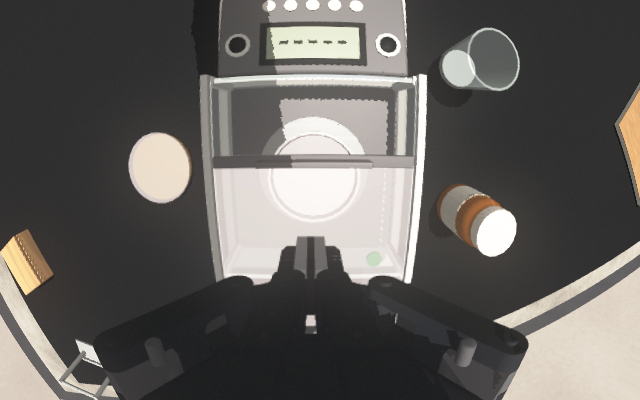

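The wrist view is aligned with the balance. The lip runs across row 163, centred near column 315, and the shut fingertips at (312,240) are clear behind it. I'll go down now.

Emit:
servo_tool --steps '[[[0,0,0.025],[0,0,0],-1],[[0,0,0.025],[0,0,0],-1],[[0,0,0.02],[0,0,0],-1],[[0,0,0.013],[0,0,0],-1],[[0,0,0.006],[0,0,0],-1],[[0,0,0.003],[0,0,0],-1],[[0,0,0],[0,0,0],-1],[[0,0,0],[0,0,0],-1]]'

```text
clock: 4.4
position: [0.6167, -0.0593, 0.1589]
orientation: [0.135, 0.991, 0.0, 0.001]
contact_force: [0.1, 0.3, -0.2]
finger_gap: 0.0
finger_force: 0.0
```

```bash
python3 - <<'E'
from h import *
c=robot.camera("side");a=c["pixels"][115:245,260:400,::-1]; cv2.imwrite("pics/s2.png",cv2.resize(a,None,fx=4,fy=4,interpolation=cv2.INTER_CUBIC))
E
```

```text
(no output)
```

View pics/s2.png

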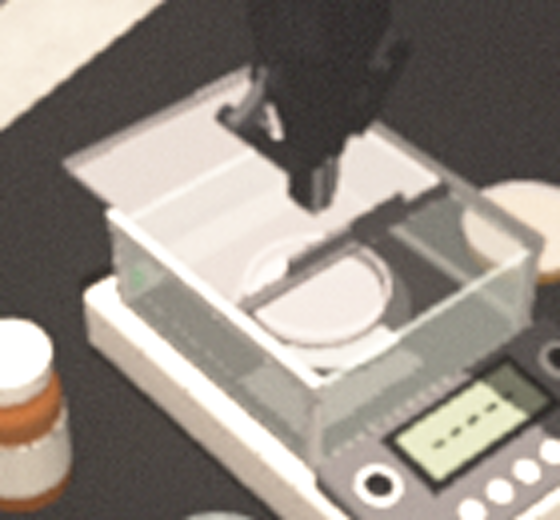

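The fingertips, at crop (315,205), are just behind the lip and above the plate. I'll lower them 4 mm and push gently.

Emit:
servo_tool --steps '[[[0,0,0.003],[0,0,0],-1],[[0,0,0],[0,0,0],-1],[[0.005,0,0],[0,0,0],-1],[[0.005,0,0],[0,0,0],-1],[[0.005,0,0],[0,0,0],-1],[[0.004,0,0],[0,0,0],-1],[[0.004,0,0],[0,0,0],-1],[[0.004,0,0],[0,0,0],-1]]'

```text
clock: 5.25
position: [0.59, -0.0521, 0.1551]
orientation: [0.136, 0.991, 0.0, 0.0]
contact_force: [1.9, -0.4, -0.7]
finger_gap: 0.0001
finger_force: 0.7
```

Emit:
servo_tool --steps '[[[0.006,0,0],[0,0,0],-1],[[0.006,0,0],[0,0,0],-1],[[0.006,0,0],[0,0,0],-1],[[0.006,0,0],[0,0,0],-1],[[0.006,0,0],[0,0,0],-1],[[0.006,0,0],[0,0,0],-1],[[0.003,0,0],[0,0,0],-1],[[0.002,0,0],[0,0,0],-1]]'

```text
clock: 6.05
position: [0.5504, -0.0411, 0.155]
orientation: [0.136, 0.991, 0.0, -0.0]
contact_force: [1.5, -1.0, 0.0]
finger_gap: 0.0
finger_force: 0.6
```

Emit:
servo_tool --steps '[[[0.002,0,0],[0,0,0],-1],[[0.002,0,0],[0,0,0],-1],[[0.002,0,0],[0,0,0],-1],[[0.002,0,0],[0,0,0],-1],[[0.001,0,0],[0,0,0],-1],[[0.001,0,0],[0,0,0],-1]]'

```text
clock: 6.65
position: [0.541, -0.0384, 0.155]
orientation: [0.136, 0.991, 0.0, 0.0]
contact_force: [0.5, -1.0, 0.7]
finger_gap: 0.0001
finger_force: 0.6
```

Emit:
servo_tool --steps '[[[0.001,0,0],[0,0,0],-1],[[0.001,0,0],[0,0,0],-1],[[0.001,0,0],[0,0,0],-1]]'

```text
clock: 6.95
position: [0.5406, -0.0383, 0.1554]
orientation: [0.136, 0.991, -0.0, 0.003]
contact_force: [18.4, -5.8, -10.9]
finger_gap: 0.0
finger_force: 9.3
```

The push has met the stop at about 19 N, with the tool within 1 mm of where a shut lid should put it. I'll back off, then rise.

Emit:
servo_tool --steps '[[[-0.004,0,0],[0,0,0],-1],[[-0.006,0,0],[0,0,0],-1],[[0,0,-0.015],[0,0,0],-1],[[0,0,-0.025],[0,0,0],-1],[[0,0,-0.02],[0,0,0],-1],[[0,0,0],[0,0,0],-1]]'

```text
clock: 7.55
position: [0.5492, -0.0405, 0.2186]
orientation: [0.136, 0.991, 0.001, 0.002]
contact_force: [0.1, -0.4, -0.0]
finger_gap: 0.0001
finger_force: 0.0
```

```bash
python3 - <<'E'
from h import *
print(robot.get_state()["position"])
c=robot.camera("wrist"); cv2.imwrite("pics/w2.png",c["pixels"][:,:,::-1])
E
```

```text
[ 0.54915069 -0.04053971  0.21861553]
```

View pics/w2.png

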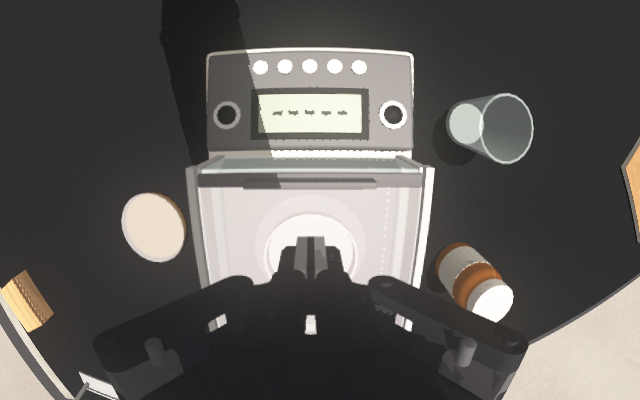

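The lid's front bar, at row 177, is flush with the front of the shield, so the lid is shut. The tare eye is at (393,114) on the beaker side. I'll move over it and cross-check the eye with the wrist pixel.

```bash
python3 - <<'E'
from h import *
c=robot.camera("wrist");T=np.array(c["world_from_camera"]);k=f(c)
for u,v in [(393,114),(227,114)]:
    d=np.array([u-c["cx"],v-c["cy"]]);r=np.hypot(*d);th=r/k
    q=T[:3,:3]@np.array([np.sin(th)*d[0]/r,-np.sin(th)*d[1]/r,-np.cos(th)])
    print(T[:3,3]+q*(.073-T[2,3])/q[2])
E
```

```text
[0.49993477 0.04998925 0.073     ]
[ 0.46095291 -0.08977504  0.073     ]
```

Emit:
servo_tool --steps '[[[0.02,0.02,0],[0,0,0],-1],[[0.026,0.027,0],[0,0,0],-1],[[0.025,0.0255,0],[0,0,0],-1],[[0,0,0],[0,0,0],-1],[[0,0,0],[0,0,0],-1]]'

```text
clock: 8.15
position: [0.4983, 0.0492, 0.2146]
orientation: [0.135, 0.991, -0.0, -0.0]
contact_force: [0.1, 0.1, 0.5]
finger_gap: -0.0
finger_force: 0.0
```

Emit:
servo_tool --steps '[[[-0.002,0,0.02],[0,0,0],-1],[[0,0,0.025],[0,0,0],-1],[[0,0,0.02],[0,0,0],-1],[[0,0,0.014],[0,0,0],-1],[[0,0,0.008],[0,0,0],-1],[[0,0,0.002],[0,0,0],-1],[[0,0,0],[0,0,0],-1],[[0,0,0],[0,0,0],-1]]'

```text
clock: 8.95
position: [0.5014, 0.0481, 0.1268]
orientation: [0.136, 0.991, 0.0, 0.001]
contact_force: [-0.4, -0.6, -0.3]
finger_gap: -0.0
finger_force: 0.0
```

Emit:
servo_tool --steps '[[[0,0,0],[0,0,0],-1],[[0,0,0],[0,0,0],-1],[[0,0,0],[0,0,0],-1],[[0,0,0],[0,0,0],-1],[[0,0,0],[0,0,0],-1],[[0,0,0],[0,0,0],-1],[[0,0,0],[0,0,0],-1],[[0,0,0],[0,0,0],-1]]'

```text
clock: 9.75
position: [0.5008, 0.0481, 0.126]
orientation: [0.136, 0.991, 0.0, -0.0]
contact_force: [0.3, 0.0, 0.1]
finger_gap: -0.0001
finger_force: 0.0
```

Emit:
servo_tool --steps '[[[0,0,0],[0,0,0],-1],[[0,0,0],[0,0,0],-1],[[0,0,0],[0,0,0],-1],[[0,0,0],[0,0,0],-1],[[0,0,0],[0,0,0],-1],[[0,0,0],[0,0,0],-1],[[0,0,0],[0,0,0],-1],[[0,0,0],[0,0,0],-1]]'

```text
clock: 10.55
position: [0.5009, 0.0481, 0.126]
orientation: [0.136, 0.991, 0.0, -0.0]
contact_force: [0.4, -0.6, -1.4]
finger_gap: -0.0004
finger_force: 0.0
```

Emit:
servo_tool --steps '[[[0,0,0],[0,0,0],-1],[[0,0,0],[0,0,0],-1],[[0,0,0],[0,0,0],-1],[[0,0,0],[0,0,0],-1],[[0,0,0],[0,0,0],-1],[[0,0,0],[0,0,0],-1],[[0,0,0],[0,0,0],-1],[[0,0,0],[0,0,0],-1]]'

```text
clock: 11.35
position: [0.5009, 0.048, 0.126]
orientation: [0.136, 0.991, 0.0, 0.0]
contact_force: [-0.6, 0.5, 0.9]
finger_gap: -0.0001
finger_force: 0.0
```

Emit:
servo_tool --steps '[[[0,0,-0.02],[0,0,0],-1],[[0,0,-0.03],[0,0,0],-1],[[0,0,-0.03],[0,0,0],-1],[[0,0,-0.03],[0,0,0],-1],[[0,0.02,-0.03],[0,0,0],-1],[[0,0.03,-0.01],[0,0,0],-1],[[0,0.03,0],[0,0,0],-1],[[0,0.02,0],[0,0,0],-1]]'

```text
clock: 12.15
position: [0.5279, 0.1467, 0.2761]
orientation: [0.135, 0.991, 0.0, 0.0]
contact_force: [-0.3, 0.4, -0.8]
finger_gap: 0.0
finger_force: 0.0
```

Emit:
servo_tool --steps '[[[0,0.03,0],[0,0,0],-1],[[0,0.03,0],[0,0,0],-1],[[0,0.03,0],[0,0,0],-1],[[0,0,0],[0,0,0],-1],[[0,0,0],[0,0,0],-1],[[0,0,0],[0,0,0],-1]]'

```text
clock: 12.75
position: [0.552, 0.2296, 0.2758]
orientation: [0.136, 0.991, -0.0, -0.0]
contact_force: [0.2, -0.6, 0.0]
finger_gap: 0.0003
finger_force: 0.0
```

```bash
python3 - <<'E'
from h import *
p=[.56917,-.04734,-.27146]
c=robot.camera("top");a=np.ascontiguousarray(c["pixels"][125:300,250:450,::-1]); a=cv2.resize(a,None,fx=3.4,fy=3.4,interpolation=cv2.INTER_CUBIC)
for y in (.0825,-.0825):
    u=(w2px(c,bal(p,(.125,y,.131)))-[250,125])*3.4; cv2.circle(a,tuple(int(i) for i in u),3,(0,0,255),-1)
cv2.imwrite("pics/t3.png",a)
E
```

```text
(no output)
```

View pics/t3.png

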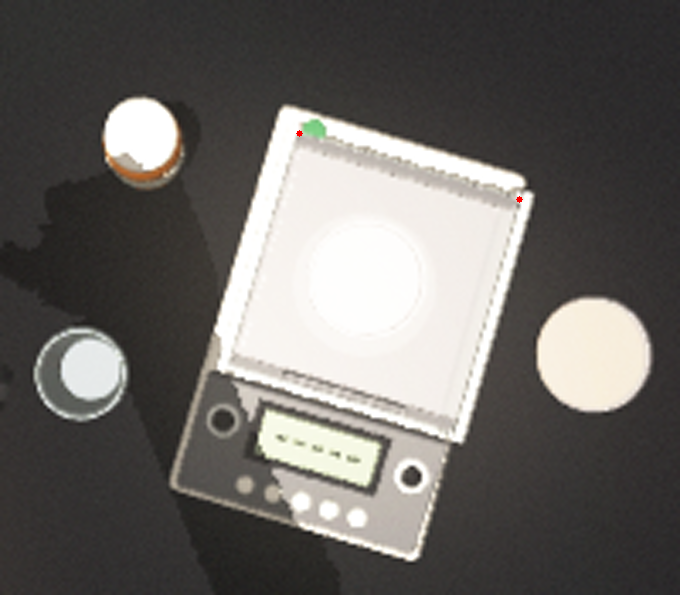

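The picture shows the lid shut: its rear corners sit at the predicted (299,133) and (519,199). The dish, jar, beaker and culture dish have not moved, so I'll hand in.

```bash
python3 -c "
from bench import robot
print(robot.finish_job())"
```

```text
the job is handed in; nothing more can be done
None
```

The job is handed in with no verdict returned: the lid was pushed to its stop, the fingertips held about 34 mm above the left-hand eye for at least 2.4 s, then the hand drew well away; nothing else looks moved.

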